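# Load the square blank on the decorating wheel

### The job

Get the decorating wheel ready for the square blank: first turn the speed knob fully anticlockwise to off, then pick up the square bisque blank and seat it in the square recess of the wheel's bat, lowering it in rather than dropping it, so that it lies flat on the recess floor and is let go. Leave the round and hexagonal blanks where they lie.

Things in the scene. Friction and masses are not known exactly. Their poses are not given: they have to be found in the camera images.
- speed (a joint): angle (rad) of the speed knob about the vertical: 0 is the off stop (fully anticlockwise seen from above), growing clockwise to the other stop at 4.7; it starts between 0.7 and 1.4. It turns stiffly (about 0.04 N m), has no spring and stays where it is left.
- speed_grip (a point): grip point of the black speed knob, on its vertical axis, 87 mm above the table; the frame turns with the knob. The grip is an upright bar 42 mm long (x), 14 mm thick (y), reaching 7 mm above and 17 mm below this point, on a disc 44 mm across and 8 mm high that turns with it, over a fixed 68 mm round foot. A white line on top marks the bar's -x end.
- square_blank: loose square bisque blank, off-white, 60 x 60 mm and 15 mm thick, about 0.1 kg, lying flat on the table; origin at the centre of its underside, z up, x and y square to its sides. Either face may be up.
- square_mid (a point): the centre of the square blank, midway through its thickness (7.5 mm above its underside)
- recess (a point): centre of the floor of the square recess, 110 mm above the table, z up, x and y square to the recess's sides. The recess is 64 x 64 mm and 6 mm deep, with a 2 mm chamfer round its mouth. The blank fits at every quarter turn and, seated, stands 9 mm above the bat.
- wheel: the decorating wheel, fixed; nothing on it turns. Origin on its axis at table height, z up. From below: white round housing 250 mm across, 86 mm high; dark steel wheel head 224 mm across, its top 110 mm above the table; square plywood bat 150 x 150 x 6 mm with the recess cut through its middle.
- round_blank: loose round bisque blank, 66 mm across, 15 mm thick, to be left alone; origin at the centre of its underside
- hex_blank: loose hexagonal bisque blank, 70 mm across its corners, 15 mm thick, to be left alone; origin at the centre of its underside
- control: grey control box, 120 x 140 x 50 mm high, fixed on the table, with the speed knob in the middle of its top; origin at the centre of its underside, z up. At off the knob's white line points to the longest white dial tick, on the -x side of the box.
Mind the look-alikes: they are no part of the job. What is shaped like the control but pink is not meant. What is shaped like the square_blank but black is not meant.

How it is judged:
By the outcome, as a careful person would: the job done as asked, in the order asked, and still so for the second after the job is handed in, with the robot touching nothing.
It also fails if it takes over 59 s, if anything falls off the work surface, if the arm or the gripper's body presses on something with over 40 N, if the wrist force passes 120 N, or if a joint passes its speed limit or range.

### The arm

A 6-joint arm with a two-finger parallel gripper is mounted at the origin on the work surface. World frame = base frame: x ahead of the robot, y to its left, z up, the work surface at z = 0. Lengths are in m, angles in rad, forces in N, time in s.
With the tool pointing down it reaches from about 0.425 to 0.95 m from the base axis. Payload 14.7 kg.
Tool frame: the origin (TCP) lies at the very end of the fingers, on their centre line; the grasp point (between the pads) lies 19 mm behind it; z points along the fingers, y is the direction in which the jaws open and shut (so a half turn about z gives the same grasp; the last joint's range is limited). The gripper opens to 85 mm and grips with 20 to 120 N. Pads are 22 mm wide; open, the fingers measure 114 mm over their backs; the gripper's body (76 mm by 85 mm) begins 54 mm behind the grasp point. The pads swing forward as they close: fully open they stand 13 mm farther back than shut.
Start: joints at [1.209, 0.48, 1.596, -0, 1.065, -0.047], TCP at [0.201, 0.618, 0.195] pointing down, gripper open.
Joint ranges: [-2.75, 2.75], [-0.82, 2.05], [0.23, 2.67], [-1.56, 4.7], [0.09, 2.69], [-2.92, 2.92]. Speed limits (rad/s): [1.89, 1.89, 2.39, 3.01, 3.01, 3.01].

### API

Orientations are given as a rotation vector (axis times angle).
In Python, from rig import env, eyes, close_job gives the robot as it stands. The module is installed in compiled form; this text tells all that it offers.
- The arm moves only by the tool carry_out, never from a script. Its argument "commands" is a list that holds one entry, the list of rows, each a list of 6 numbers: the shift along the tool's x, y, z in m, then the turn, a rotation vector about the tool's x, y, z in degrees. A call has 1 to 8 rows; each row is the pose to reach, as a shift and turn from the pose commanded when the call began, along the tool's axes at that moment; what a row does not reach only later rows make up. A row lasts 1/10 s, in which the tool goes at most 50 mm and 8.59 degrees, less where a joint would pass 70% of its speed; a pose out of reach is approached as far as the arm can. A call with a gripper value outside its range is refused whole. "claw" is the finger opening in m, from 0 to 0.0854, set as the call begins (left out, the last holds). The fingers move at their own pace and stop on an object; "force" is the grip in N (left out, the last holds). Time passes only in rows, so rows that repeat a pose let the fingers close. It gives the time, the measured TCP pose, the force and the opening at its end, in the units of the state.
- env.observe(): the state, without advancing time (a new reading comes with each control period).
- eyes.snapshot(name): name is "scene" or "top" or "wrist"; returns a dict with "image" (480x640x3 uint8, red, green, blue), "range_z" (480x640 float32, m along the optical axis (not along the pixel's ray), 0 where there is no reading), "camera_matrix" (3x3 intrinsics, pixels), "rvec" (rotation vector, rad) and "tvec" (3), from world to camera coordinates, as OpenCV has them. Camera axes: x right, y down, z forward; pixel columns grow to the right and rows downward; lengths in m; the calibration is good to about 2 mm. A picture is of the moment at which its call begins.
- close_job(): hands the job in, once; it reports no verdict.
The state is a dict: "time_s": time; "qpos": joint angles; "joint_vel": joint speeds; "effort": joint torques, N m; "position": TCP position; "ee_rot": TCP orientation; "ft_force": force on the tool from outside, world axes, zero at the start; "ft_torque": the same for the moment, N m; "opening": opening from 0.0 (shut) to 1.0 (fully open).
Only numpy, scipy, OpenCV 4.12 (cv2) and the standard library are available. Lean on these libraries where they do the work, as an engineer would, in place of code of your own. Each camera call takes 0.05 s, during which the arm holds its last target.

## Working session

There is one attempt and no reset: what is moved stays moved. The work goes in short steps, Python scripts to look and compute and a tool call to move; the robot and the scene stay as the last step left them, time stands still between calls to the robot, and variables do not carry over. Pictures are saved under pics/ and viewed, and the job is handed in when it is done.

Besides the shell and the picture viewer there is one more tool, called after "Request:" by a JSON object that holds its "name" and its "arguments". carry_out: Moves the arm, as the interface text tells. Its arguments: {"type":"object","properties":{"commands":{"type":"array"},"claw":{"type":"number"},"force":{"type":"number"}},"required":["commands"]}

```bash
mkdir -p pics
cat > h.py <<'E'
import numpy as np,cv2
from rig import env,eyes,close_job
def snap(n):
    s=eyes.snapshot(n); np.savez('%s.npz'%n,**s); return s
def save(img,name): cv2.imwrite('pics/'+name,cv2.cvtColor(np.ascontiguousarray(img),cv2.COLOR_RGB2BGR))
def world(s):
    K=s['camera_matrix'];R=cv2.Rodrigues(np.array(s['rvec'],float))[0];t=np.array(s['tvec'],float).ravel()
    v,u=np.mgrid[0:480,0:640];z=s['range_z'].astype(float)
    P=np.stack([(u-K[0,2])/K[0,0]*z,(v-K[1,2])/K[1,1]*z,z],-1)
    return (P-t)@R
E
python3 - <<'E'
from h import *
print(env.observe())
for n in ['top','scene']:
    s=snap(n);save(s['image'],n+'0.png')
E
```

```text
{'time_s': 0.0, 'qpos': array([ 1.20941038e+00,  4.80832042e-01,  1.59689144e+00,  1.87341204e-05,
        1.06508123e+00, -4.66233628e-02]), 'joint_vel': array([ 2.10507214e-04, -8.12442632e-04,  1.78633778e-04,  1.95652022e-03,
        4.56436270e-05,  2.68681708e-04]), 'effort': array([-3.32883224e-03, -9.50614500e+01, -4.30187309e+01, -5.62490334e-05,
        1.18443670e-02,  3.25283804e-05]), 'position': array([0.20105865, 0.61763691, 0.19406573]), 'ee_rot': array([-4.92362379e-01, -3.10250490e+00,  1.85905193e-03]), 'ft_force': array([ 0.56493544, -0.92928498,  0.19583955]), 'ft_torque': array([-0.01478572, -0.00596061,  0.01639437]), 'opening': 1.0039948209768885}
```

View pics/top0.png

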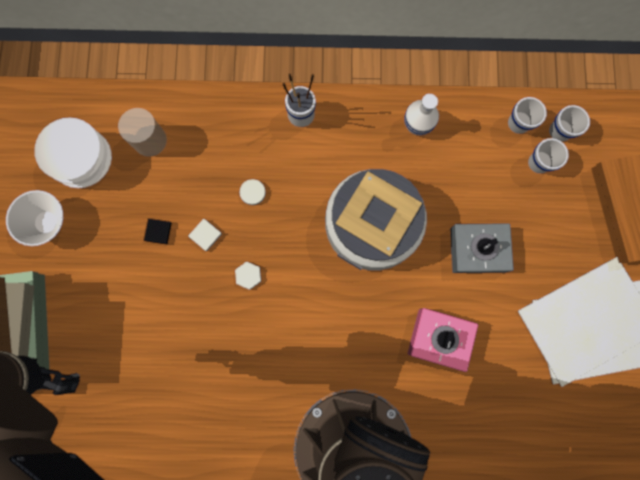

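View pics/scene0.png

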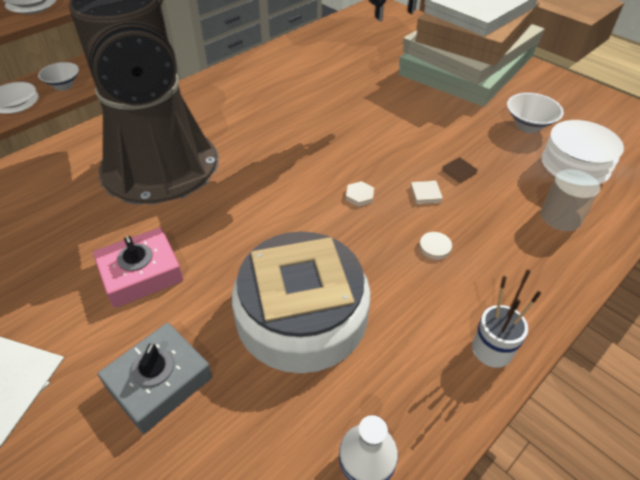

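Control candidates in the top view are grey (482,248) and pink (444,341). The task describes a grey box, so I take the grey one. Square candidates are off-white (205,235) and black (158,231), and the off-white one fits. Next I'll enlarge these and measure.

Run:
```python
from h import *
s=dict(np.load('top.npz'));im=s['image'];W=world(s)
a=cv2.resize(im[205:290,440:525],(400,400),interpolation=cv2.INTER_CUBIC)
b=cv2.resize(im[170:300,140:270],(400,400),interpolation=cv2.INTER_CUBIC)
save(np.hstack([a,b]),'crop0.png')
np.set_printoptions(precision=4,suppress=True)
def rect(m,name):
    p=W[m][:,:2].astype(np.float32); r=cv2.minAreaRect(p); print(name,m.sum(),r,'medz',np.median(W[m][:,2]), 'mean',p.mean(0))
v,u=np.mgrid[0:480,0:640]
z=W[...,2]
g=im.astype(int)
box=lambda u0,u1,v0,v1:(u>=u0)&(u<u1)&(v>=v0)&(v<v1)
rect(box(185,226,215,256)&(g[...,2]>120),'sq')
rect(box(238,268,178,207)&(g[...,2]>120),'rd')
rect(box(440,525,205,290)&(z>.04)&(z<.056),'ctrl')
rect(box(440,525,205,290)&(z>.075)&(z<.12),'knob')
rect(box(320,435,160,275)&(z>.113)&(z<.12),'bat')
m=box(355,400,190,235)&(z<.1125)&(g[...,0]<110); 
n,l,st,c=cv2.connectedComponentsWithStats(m.astype(np.uint8)); k=l[212,378]; rect(l==k,'recess')
rect(box(410,480,305,375)&(z>.04)&(z<.056),'pink')
for q in [(120,300),(115,422)]: print(W[q])
```

```text
sq 562 ((0.4230193495750427, 0.25844866037368774), (0.389189213514328, 0.06205819919705391), 51.40125274658203) medz 0.01378127952798281 mean [0.5237 0.3848]
rd 504 ((0.4820108115673065, 0.2077176570892334), (0.4056553244590759, 0.06643584370613098), 20.99978256225586) medz 0.014486263252957418 mean [0.6363 0.266 ]
ctrl 2224 ((0.5018339157104492, -0.3174290060997009), (0.12070930004119873, 0.14185567200183868), 2.1438653469085693) medz 0.05033038915437424 mean [ 0.5002 -0.3151]
knob 116 ((0.5016283392906189, -0.3176504969596863), (0.013972527347505093, 0.041994575411081314), 33.797019958496094) medz 0.09334970227424613 mean [ 0.5003 -0.3152]
bat 3123 ((0.5667986869812012, -0.045957908034324646), (0.216191366314888, 0.21525298058986664), 75.50985717773438) medz 0.11582468667819873 mean [ 0.5659 -0.047 ]
recess 567 ((0.5676116347312927, -0.047601573169231415), (0.06205747276544571, 0.06134684756398201), 59.70458221435547) medz 0.10966877099190078 mean [ 0.5675 -0.0474]
pink 2423 ((0.27295982837677, -0.21573221683502197), (0.1419236958026886, 0.12010412663221359), 74.78717041015625) medz 0.05035717570065791 mean [ 0.2726 -0.2136]
[0.8269 0.1467 0.0399]
[ 0.8225 -0.1588  0.0963]
```

View pics/crop0.png

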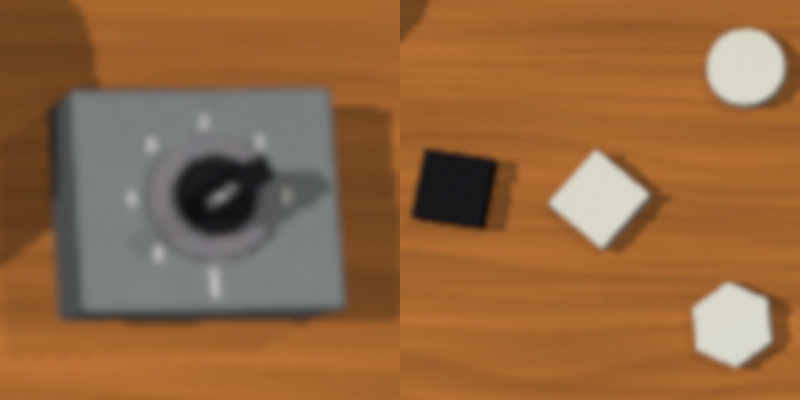

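```bash
cat >> h.py <<'E'
from scipy.spatial.transform import Rotation as Ro
np.set_printoptions(precision=4,suppress=True)
def pose(o=None):
    o=o or env.observe(); R=Ro.from_rotvec(o['ee_rot']); M=R.as_matrix()
    print('t',round(o['time_s'],2),'p',o['position'],'zax',M[:,2],'jawyaw',round(np.degrees(np.arctan2(M[1,1],M[0,1])),2),'F',o['ft_force'],'T',o['ft_torque'],'op',round(o['opening'],3),'q',o['qpos'])
    return o['position'],R
def to(p,yaw=None,p0=None):
    """tool-frame shift/turn to world p, jaw (tool y) yaw deg, tool straight down; 180-choice nearest"""
    q,R=pose(); M=R.as_matrix(); d=M.T@(np.array(p)-q)
    cur=np.degrees(np.arctan2(M[1,1],M[0,1]))
    if yaw is None: yaw=cur
    for yw in (yaw,yaw+180):
        dy=(yw-cur+180)%360-180; y=np.radians(yw)
        T=np.array([[ -np.sin(y),np.cos(y),0],[np.cos(y),np.sin(y),0],[0,0,-1]]).T
        # columns x,y,z: y=(cos,sin,0), z=(0,0,-1), x=y×z
        Y=np.array([np.cos(y),np.sin(y),0]);Z=np.array([0,0,-1.]);X=np.cross(Y,Z);T=np.stack([X,Y,Z],1)
        print('shift mm',d*1000,'turn deg',np.degrees(Ro.from_matrix(M.T@T).as_rotvec()))
E
python3 - <<'E'
from h import *
s=dict(np.load('top.npz'));im=s['image'];W=world(s);z=W[...,2]
v,u=np.mgrid[0:480,0:640]
for n,b in dict(sq=(185,226,215,256),rd=(238,268,178,207),hx=(230,268,258,295),bk=(140,178,215,250)).items():
    m=(u>=b[0])&(u<b[1])&(v>=b[2])&(v<b[3])&(z>.009)&(z<.03)
    print(n,m.sum(),cv2.minAreaRect(W[m][:,:2].astype(np.float32)))
to([.52,.33,.22]);
s=snap('wrist');save(s['image'],'w0.png')
R=cv2.Rodrigues(s['rvec'])[0];print('cam',-R.T@s['tvec'],R[2])
E
```

```text
sq 539 ((0.5255820155143738, 0.3865739405155182), (0.06222355365753174, 0.05977046862244606), 51.11948776245117)
rd 483 ((0.6359421610832214, 0.2673657536506653), (0.07535848021507263, 0.06474828720092773), 11.996750831604004)
hx 494 ((0.42288386821746826, 0.2726817727088928), (0.06778152287006378, 0.06028958782553673), 68.6924819946289)
bk 545 ((0.5317497253417969, 0.5085437893867493), (0.061491500586271286, 0.06036275997757912), 82.71586608886719)
t 0.1 p [0.2011 0.6177 0.1941] zax [-0.0004 -0.001  -1.    ] jawyaw 71.96 F [ 0.6466  0.3908 -0.3564] T [0.0068 0.0106 0.0145] op 0.999 q [ 1.2094  0.4808  1.5968  0.      1.0651 -0.0466]
shift mm [-392.3241 -174.843   -25.6991] turn deg [-0.0623 -0.0034 -0.    ]
shift mm [-392.3241 -174.843   -25.6991] turn deg [ -0.0053   0.0978 180.    ]
cam [0.1337 0.6387 0.3736] [ 0.2646 -0.0872 -0.9604]
```

Request:
{"name": "carry_out", "arguments": {"commands": [[[-0.05,-0.016,-0.02,0,0,0],[-0.1,-0.032,-0.04,0,0,0],[-0.15,-0.048,-0.06,0,0,0],[-0.196,-0.064,-0.06,0,0,0],[-0.242,-0.08,-0.06,0,0,0],[-0.288,-0.096,-0.06,0,0,0],[-0.335,-0.11,-0.06,0,0,0],[-0.375,-0.122,-0.06,0,0,0]]]}}

```text
time_s: 0.95
position: [0.5177, 0.3869, 0.2547]
ee_rot: [-0.493, -3.103, 0.0]
ft_force: [-0.1, 1.4, 0.2]
opening: 1.004
```

Run:
```python
from h import *
s=snap('wrist');save(s['image'],'w1.png'); to([.57,-.05,.26],33.8)
```

```text
t 1.0 p [0.5237 0.3826 0.2545] zax [ 0.0026 -0.0017 -1.    ] jawyaw 71.81 F [ 5.3323 -7.5357 -0.2979] T [-0.1558 -0.0726 -0.005 ] op 0.996 q [ 0.586   0.4275  1.5301 -0.0031  1.1827 -0.6661]
shift mm [-179.0744 -396.5107   -4.6625] turn deg [ 0.0142  0.1828 38.0107]
shift mm [-179.0744 -396.5107   -4.6625] turn deg [  -0.2352    0.0182 -141.9891]
```

View pics/w1.png

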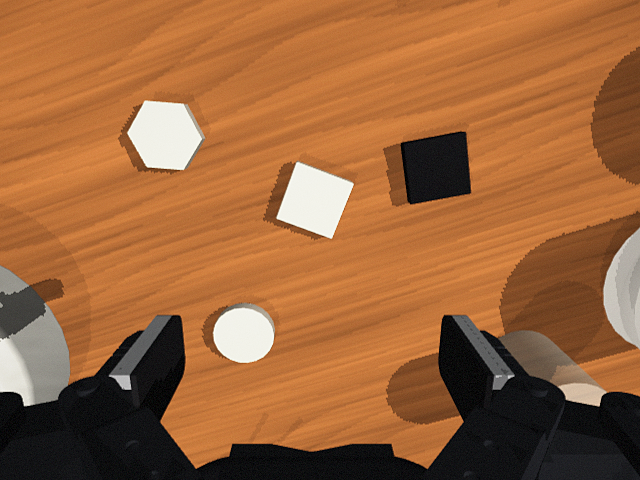

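The wrist view shows the off-white square at (315,200), hexagon (165,135), round (243,333) and black look-alike (437,167). Now I'll move over the wheel and look at the recess.

Request:
{"name": "carry_out", "arguments": {"commands": [[[-0.02,-0.045,-0.005,0,0,5],[-0.04,-0.09,-0.005,0,0,10],[-0.06,-0.135,-0.005,0,0,15],[-0.08,-0.18,-0.005,0,0,20],[-0.1,-0.225,-0.005,0,0,25],[-0.12,-0.27,-0.005,0,0,30],[-0.14,-0.315,-0.005,0,0,35],[-0.16,-0.36,-0.005,0,0,38]]]}}

```text
time_s: 1.8
position: [0.5567, -0.0052, 0.2597]
ee_rot: [-1.481, -2.771, -0.0]
ft_force: [0.4, 0.2, 0.3]
opening: 0.998
```

Run:
```python
from h import *
s=snap('wrist');save(s['image'],'w2.png'); to([.5016,-.3176,.20],33.8)
```

```text
t 1.85 p [ 0.5576 -0.0118  0.2597] zax [ 0.0004 -0.0029 -1.    ] jawyaw 33.49 F [ 1.211  -7.8579  0.4936] T [-0.2122 -0.0318 -0.0046] op 1.001 q [-0.0735  0.2882  1.7303 -0.0031  1.1225 -0.6567]
shift mm [-223.9661 -215.3133   60.5287] turn deg [-0.0709  0.1507 -0.3084]
shift mm [-223.9661 -215.3133   60.5287] turn deg [  0.2364   0.1113 179.6914]
```

View pics/w2.png

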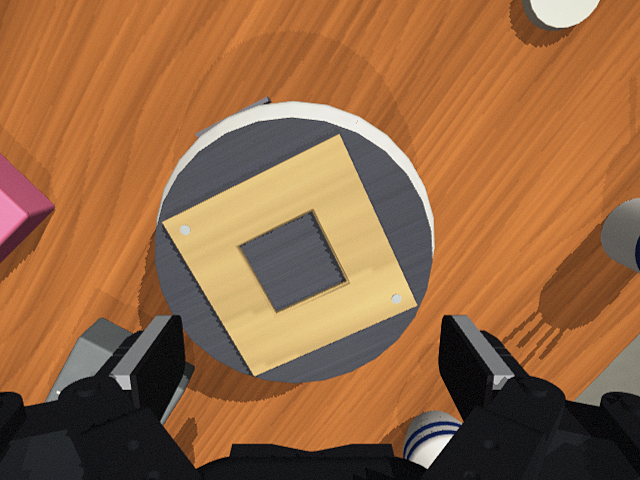

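The recess is in view at about (293,262), and the bat is rotated. I'll measure it and continue to the knob.

```bash
cat >> h.py <<'E'
def toplane(s,px,z):
    K=s['camera_matrix'];R=cv2.Rodrigues(np.array(s['rvec'],float))[0];t=np.array(s['tvec'],float).ravel()
    px=np.atleast_2d(px); r=np.c_[(px-[K[0,2],K[1,2]])/[K[0,0],K[1,1]],np.ones(len(px))]@R
    c=-R.T@t; return c+r*((z-c[2])/r[:,2])[:,None]
E
cp wrist.npz recess_view.npz
python3 - <<'E'
from h import *
s=dict(np.load('wrist.npz'));im=s['image'];W=world(s);z=W[...,2]
hsv=cv2.cvtColor(im,cv2.COLOR_RGB2HSV)
v,u=np.mgrid[0:480,0:640]
reg=(u>140)&(u<440)&(v>110)&(v<385)
print(hsv[262,293],hsv[200,300],z[262,293],z[200,300])
m=reg&(z>.113)&(z<.12)
print('bat',cv2.minAreaRect(W[m&(hsv[...,1]>70)][:,:2].astype(np.float32)))
m=(u>225)&(u<360)&(v>200)&(v<325)&(z<.1125)&(z>.105)
print('floor z',np.median(z[m]),cv2.minAreaRect(W[m][:,:2].astype(np.float32)))
# mouth: hole in bat mask
mm=((u>225)&(u<360)&(v>200)&(v<325)&(z<.1145)).astype(np.uint8)
mm=cv2.morphologyEx(mm,cv2.MORPH_OPEN,np.ones((5,5)))
n,l,st,c=cv2.connectedComponentsWithStats(mm);k=l[262,293]
cn=max(cv2.findContours((l==k).astype(np.uint8),0,1)[0],key=cv2.contourArea)[:,0].astype(float)
for zz in (.116,.110): print(zz,cv2.minAreaRect(toplane(s,cn,zz)[:,:2].astype(np.float32)))
E
```

```text
[130  23  99] [ 20 110 224] 0.11054950100171623 0.11599620911455898
bat ((0.5669228434562683, -0.047925934195518494), (0.15060372650623322, 0.1505802422761917), 59.838134765625)
floor z 0.11037861526094128 ((0.567274808883667, -0.0481516569852829), (0.06427386403083801, 0.06398297846317291), 59.894195556640625)
0.116 ((0.566573977470398, -0.04719267785549164), (0.0654151439666748, 0.06461896747350693), 59.95406723022461)
0.11 ((0.5674904584884644, -0.04904383048415184), (0.06662975251674652, 0.06581883132457733), 59.95414352416992)
```

Request:
{"name": "carry_out", "arguments": {"commands": [[[-0.035,-0.034,0,0,0,0],[-0.07,-0.068,0,0,0,0],[-0.105,-0.1,0.0,0,0,0],[-0.14,-0.135,0.0,0,0,0],[-0.175,-0.168,0.0,0,0,0],[-0.205,-0.195,0.0,0,0,0],[-0.205,-0.195,0.0,0,0,0]]], "claw": 0.05}}

```text
time_s: 2.55
position: [0.5089, -0.2867, 0.2594]
ee_rot: [1.481, 2.77, -0.002]
ft_force: [1.0, 0.8, 0.8]
opening: 0.585
```

Run:
```python
from h import *
s=snap('wrist');save(s['image'],'w3.png'); to([.5016,-.3176,.12],33.8)
```

```text
t 2.6 p [ 0.5091 -0.2845  0.2592] zax [-0.0005  0.0001 -1.    ] jawyaw 33.77 F [-0.2141 -0.0205  0.611 ] T [-0.0301  0.0056 -0.0618] op 0.584 q [-0.5614  0.3272  1.6743 -0.0002  1.1406 -1.1507]
shift mm [-23.4385 -24.6073 139.2475] turn deg [-0.0223 -0.0213 -0.0264]
shift mm [-23.4385 -24.6073 139.2475] turn deg [ -0.0335   0.035  179.9736]
```

View pics/w3.png

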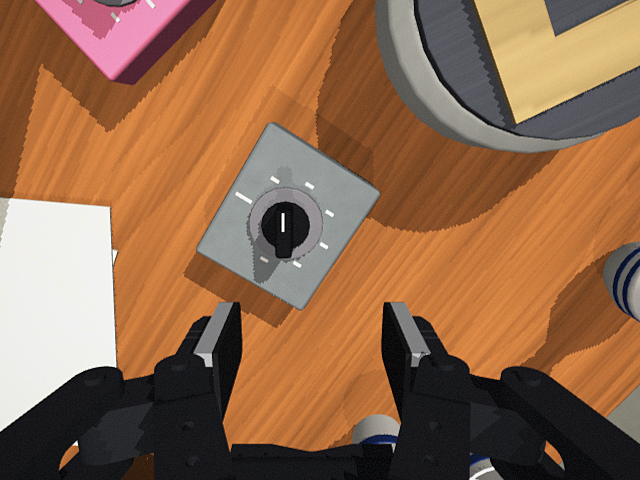

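The grey box is at (290,215). Its knob's white line is upright in the image at (283,222), with the long tick at (243,198).

Run:
```python
from h import *
s=dict(np.load('wrist.npz'));W=world(s);z=W[...,2]
v,u=np.mgrid[0:480,0:640];reg=(u>180)&(u<390)&(v>110)&(v<300)
m=reg&(z>.088)&(z<.1);print('bar',m.sum(),np.median(z[m]),cv2.minAreaRect(W[m][:,:2].astype(np.float32)))
m=reg&(z>.045)&(z<.053);print('box',m.sum(),np.median(z[m]),cv2.minAreaRect(W[m][:,:2].astype(np.float32)))
```

```text
bar 818 0.0940743480308513 ((0.5010035037994385, -0.3187989294528961), (0.01362744439393282, 0.04125301167368889), 32.73293685913086)
box 14474 0.05029545293781223 ((0.5014380812644958, -0.3188026547431946), (0.12018920481204987, 0.13942503929138184), 1.833652138710022)
```

Request:
{"name": "carry_out", "arguments": {"commands": [[[-0.024,-0.0256,0.04,0,0,1.1],[-0.0242,-0.0256,0.08,0,0,1.1],[-0.0242,-0.0256,0.115,0,0,1.1],[-0.0242,-0.0256,0.14,0,0,1.1],[-0.0242,-0.0256,0.16,0,0,1.1],[-0.0242,-0.0256,0.175,0,0,1.1],[-0.0242,-0.0256,0.184,0,0,1.1],[-0.0242,-0.0256,0.184,0,0,1.1]]], "claw": 0.05}}

```text
time_s: 3.4
position: [0.5017, -0.3155, 0.0747]
ee_rot: [-1.5, -2.758, -0.0]
ft_force: [-0.9, -0.5, 0.9]
opening: 0.583
```

Request:
{"name": "carry_out", "arguments": {"commands": [[[0,0,0,0,0,0],[0,0,0,0,0,0],[0,0,0,0,0,0],[0,0,0,0,0,0],[0,0,0,0,0,0],[0,0,0,0,0,0],[0,0,0,0,0,0]]], "claw": 0.0, "force": 40}}

```text
time_s: 4.1
position: [0.5021, -0.3167, 0.0757]
ee_rot: [1.502, 2.759, 0.0]
ft_force: [-0.5, 0.0, -0.6]
opening: 0.003
```

Run:
```python
from h import *
pose()
s=snap('wrist');save(s['image'],'w4.png')
```

```text
t 4.1 p [ 0.5021 -0.3167  0.0757] zax [ 0.0001 -0.     -1.    ] jawyaw 32.86 F [-0.4681  0.0125 -0.5802] T [ 0.0208 -0.0028  0.0591] op 0.003 q [-0.6138  0.5443  1.8349  0.      0.7623 -1.1873]
```

View pics/w4.png

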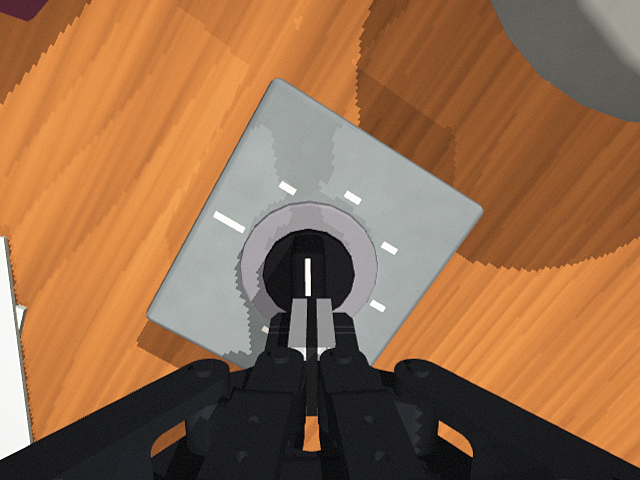

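The opening reads shut (0.003), although the bar is 14 mm thick. I'll check where the fingers stand relative to the bar.

Run:
```python
from h import *
s=dict(np.load('wrist.npz'));W=world(s);z=W[...,2]
P,_=cv2.projectPoints(np.array([[.5021,-.3167,.0757],[.5021,-.3167,.0947],[.5012,-.3188,.094],[.5012,-.3188,.07]]),s['rvec'],s['tvec'],s['camera_matrix'],None);print(P[:,0])
for q in [(240,308),(270,308),(290,308),(310,298),(310,325),(335,298),(335,325),(340,312),(380,312),(330,340),(410,312)]: print(q,W[q])
save(cv2.resize(s['image'][200:440,200:420],(660,720)),'w4c.png') if 0 else save(cv2.resize(s['image'][210:400,210:410],(600,570),interpolation=cv2.INTER_CUBIC),'w4c.png')
```

```text
[[312.8892 282.7496]
 [313.063  299.9891]
 [308.3626 302.2049]
 [308.6976 280.8124]]
(240, 308) [ 0.4899 -0.3018  0.0735]
(270, 308) [ 0.4935 -0.3071  0.0947]
(290, 308) [ 0.498  -0.3142  0.0948]
(310, 298) [ 0.4926 -0.3114  0.1248]
(310, 325) [ 0.4997 -0.3061  0.1262]
(335, 298) [ 0.4933 -0.3116  0.1409]
(335, 325) [ 0.4992 -0.3063  0.1433]
(340, 312) [ 0.4959 -0.3081  0.1468]
(380, 312) [ 0.5016 -0.317   0.1501]
(330, 340) [ 0.5056 -0.3069  0.1326]
(410, 312) [ 0.507  -0.3252  0.1501]
```

View pics/w4c.png

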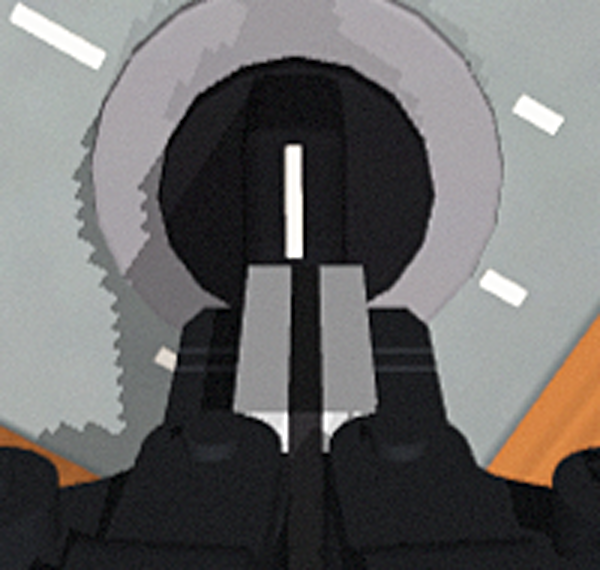

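Run:
```python
from h import *
s=snap('scene');im=s['image']
save(cv2.resize(im[280:440,60:260],(800,640),interpolation=cv2.INTER_CUBIC)[:600],'s5.png')
o=env.observe();p=o['position'];M=Ro.from_rotvec(o['ee_rot']).as_matrix()
w=dict(np.load('wrist.npz'));W=(world(w)-p)@M
z=W[...,2]
print('now: tool coords of pts with z between -.06 and .0 near centre')
m=(abs(W[...,0])<.03)&(abs(W[...,1])<.03)&(z<.0)&(z>-.1)
for c in range(270,356,6):
    col=[(r,)+tuple(np.round(W[r,c]*1000,1)) for r in range(280,420,12)]
    if c in(288,300,324,336): print(c,col)
```

```text
now: tool coords of pts with z between -.06 and .0 near centre
288 [(280, np.float64(-3.1), np.float64(-11.7), np.float64(11.4)), (292, np.float64(-9.1), np.float64(-11.8), np.float64(11.2)), (304, np.float64(-14.8), np.float64(-11.8), np.float64(10.2)), (316, np.float64(5.9), np.float64(-8.6), np.float64(-46.1)), (328, np.float64(5.4), np.float64(-8.2), np.float64(-53.7)), (340, np.float64(6.1), np.float64(-7.7), np.float64(-62.9)), (352, np.float64(12.5), np.float64(-6.7), np.float64(-80.7)), (364, np.float64(11.4), np.float64(-6.5), np.float64(-84.7)), (376, np.float64(11.0), np.float64(-6.3), np.float64(-89.3)), (388, np.float64(11.6), np.float64(-6.0), np.float64(-94.9)), (400, np.float64(16.3), np.float64(-5.4), np.float64(-105.7)), (412, np.float64(16.8), np.float64(-5.1), np.float64(-110.0))]
300 [(280, np.float64(8.1), np.float64(-5.2), np.float64(-17.9)), (292, np.float64(3.2), np.float64(-5.2), np.float64(-18.3)), (304, np.float64(9.8), np.float64(-4.5), np.float64(-44.9)), (316, np.float64(10.3), np.float64(-4.3), np.float64(-55.3)), (328, np.float64(10.2), np.float64(-4.
[... 1224 characters left out ...]
t64(10.9), np.float64(11.4)), (292, np.float64(-9.1), np.float64(11.0), np.float64(11.3)), (304, np.float64(-15.2), np.float64(11.1), np.float64(11.0)), (316, np.float64(6.2), np.float64(7.6), np.float64(-46.5)), (328, np.float64(5.6), np.float64(7.2), np.float64(-54.2)), (340, np.float64(6.2), np.float64(6.7), np.float64(-63.0)), (352, np.float64(12.0), np.float64(5.7), np.float64(-79.9)), (364, np.float64(11.3), np.float64(5.4), np.float64(-84.5)), (376, np.float64(11.3), np.float64(5.1), np.float64(-89.7)), (388, np.float64(10.9), np.float64(4.9), np.float64(-93.8)), (400, np.float64(15.7), np.float64(4.2), np.float64(-104.9)), (412, np.float64(16.5), np.float64(4.0), np.float64(-109.7))]
```

View pics/s5.png

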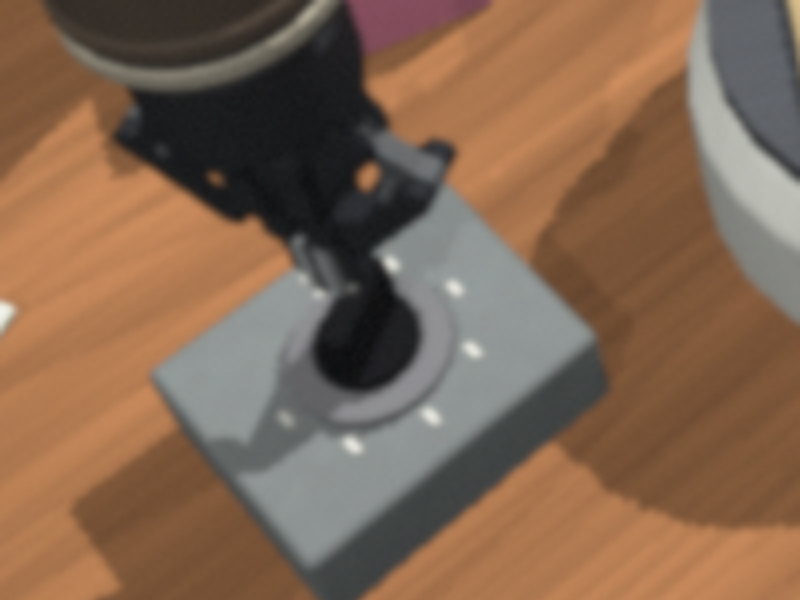

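Run:
```python
from h import *
o=env.observe();p=o['position'];M=Ro.from_rotvec(o['ee_rot']).as_matrix()
w=dict(np.load('wrist.npz'));W=(world(w)-p)@M
m=(abs(W[...,0])<.016)&(abs(W[...,1])<.02)&(W[...,2]<-.025)
Q=W[m]*1000;print('shut maxz',np.percentile(Q[:,2],[50,95,99,99.9,100]))
print(Q[Q[:,2]>-44][:12])
w=dict(np.load('recess_view.npz'));yaw=np.radians(33.5);Y=np.array([np.cos(yaw),np.sin(yaw),0]);Z=np.array([0,0,-1.]);M=np.stack([np.cross(Y,Z),Y,Z],1)
W=(world(w)-np.array([.5567,-.008,.2597]))@M
m=(abs(W[...,0])<.02)&(abs(W[...,1])<.065)&(abs(W[...,1])>.03)&(W[...,2]<0.04);Q=W[m]*1000;print('open maxz',np.percentile(Q[:,2],[50,95,99,99.9,100]))
```

```text
shut maxz [-89.9832 -51.7314 -44.4207 -41.4061 -40.1493]
[[ 10.2759  -7.0255 -41.7603]
 [ 10.1933  -6.689  -41.5694]
 [  9.849   -6.3759 -40.7746]
 [ 10.1215  -6.0049 -41.4029]
 [ 10.4952  -5.6288 -42.2648]
 [ 10.019   -5.3214 -41.1656]
 [ 10.0538  -4.9728 -41.2454]
 [  9.9192  -4.6354 -40.9346]
 [ 10.2168  -4.2712 -41.6207]
 [ 10.3319  -3.9201 -41.8858]
 [  9.815   -3.6    -40.6928]
 [ 10.4649  -3.2258 -42.1919]]
open maxz [-101.5711  -60.3289  -53.1991  -50.3999  -49.2477]
```

Both the depth data and the scene view put the real fingertips about 41 mm short of the reported TCP, closed above the bar and touching nothing. I'll open and go 40 mm lower in two steps, watching the force.

Request:
{"name": "carry_out", "arguments": {"commands": [[[-0.0013,-0.0019,0,0,0,0],[-0.0013,-0.0019,0,0,0,0],[-0.0013,-0.0019,0,0,0,0],[-0.0013,-0.0019,0,0,0,0],[-0.0013,-0.0019,0.01,0,0,0],[-0.0013,-0.0019,0.02,0,0,0],[-0.0013,-0.0019,0.03,0,0,0],[-0.0013,-0.0019,0.038,0,0,0]]], "claw": 0.05}}

```text
time_s: 5.0
position: [0.5008, -0.3185, 0.0363]
ee_rot: [-1.502, -2.758, -0.0]
ft_force: [-0.4, -0.1, -0.4]
opening: 0.588
```

Request:
{"name": "carry_out", "arguments": {"commands": [[[0,0,0,0,0,0],[0,0,0,0,0,0],[0,0,0,0,0,0],[0,0,0,0,0,0],[0,0,0,0,0,0],[0,0,0,0,0,0],[0,0,0,0,0,0]]], "claw": 0.0, "force": 40}}

```text
time_s: 5.7
position: [0.5015, -0.3188, 0.0379]
ee_rot: [1.502, 2.759, 0.0]
ft_force: [3.7, 3.8, -0.1]
opening: 0.152
```

Run:
```python
from h import *
pose()
s=snap('wrist');save(s['image'],'w6.png')
```

```text
t 5.7 p [ 0.5015 -0.3188  0.0379] zax [ 0.0005 -0.0001 -1.    ] jawyaw 32.86 F [ 3.737   3.8225 -0.0629] T [ 0.6316 -0.6169 -0.0644] op 0.152 q [-0.6174  0.5984  1.8562  0.0003  0.6866 -1.1911]
```

View pics/w6.png

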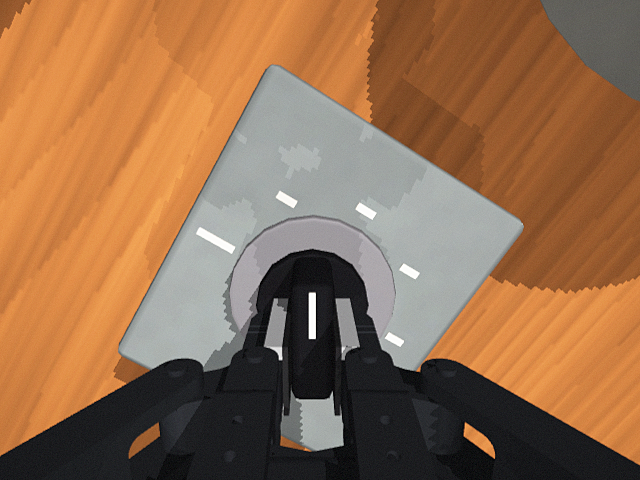

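Now gripped (13 mm). I'll turn anticlockwise seen from above, which is negative about tool z.

Request:
{"name": "carry_out", "arguments": {"commands": [[[0,0,0,0,0,-7],[0,0,0,0,0,-14],[0,0,0,0,0,-21],[0,0,0,0,0,-28],[0,0,0,0,0,-35],[0,0,0,0,0,-42],[0,0,0,0,0,-49],[0,0,0,0,0,-55]]]}}

```text
time_s: 6.55
position: [0.5019, -0.3182, 0.0379]
ee_rot: [0.051, 3.14, 0.001]
ft_force: [7.6, 9.7, -1.2]
opening: 0.148
```

```bash
python3 -c "
from h import *
pose()"
```

```text
t 6.55 p [ 0.5019 -0.3182  0.0379] zax [ 0.0009  0.0005 -1.    ] jawyaw 88.13 F [ 7.5789  9.7189 -1.1622] T [ 1.6677 -1.4068 -0.0252] op 0.148 q [-0.6168  0.5984  1.8562  0.0014  0.6866 -2.156 ]
```

Request:
{"name": "carry_out", "arguments": {"commands": [[[0,0,0,0,0,-2],[0,0,0,0,0,-3.5],[0,0,0,0,0,-4.5],[0,0,0,0,0,-5],[0,0,0,0,0,-5]]]}}

```text
time_s: 7.05
position: [0.5019, -0.3182, 0.0379]
ee_rot: [-0.077, 3.14, 0.001]
ft_force: [9.1, 9.4, -0.9]
opening: 0.153
```

```bash
python3 -c "
from h import *
pose();s=snap('wrist');save(s['image'],'w7.png')"
```

```text
t 7.05 p [ 0.5019 -0.3182  0.0379] zax [ 0.001   0.0006 -1.    ] jawyaw 92.83 F [ 9.0716  9.4044 -0.8846] T [ 1.5886 -1.3206 -0.6657] op 0.153 q [-0.6168  0.5984  1.8562  0.0017  0.6866 -2.2382]
```

View pics/w7.png

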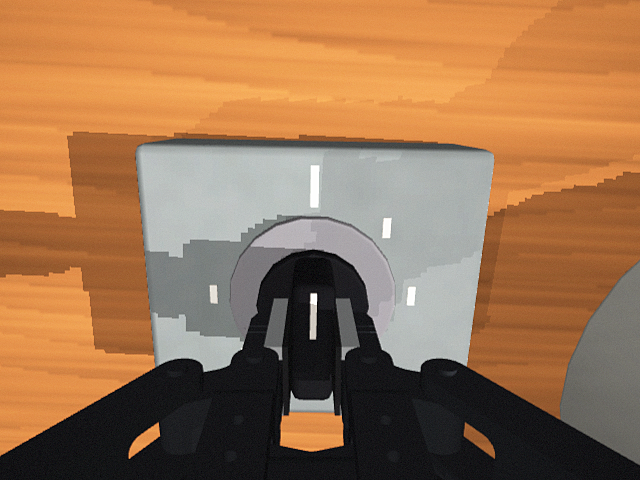

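The wrist torque rose to −0.67 N m, so the knob is at its stop, and the white line points at the long tick. I'll release and rise.

Request:
{"name": "carry_out", "arguments": {"commands": [[[0,0,0,0,0,0],[0,0,0,0,0,0],[0,0,0,0,0,0],[0,0,-0.02,0,0,0],[0,0,-0.05,0,0,0],[0,0,-0.095,0,0,0],[0,0,-0.14,0,0,0],[0,0,-0.18,0,0,0]]], "claw": 0.05}}

```text
time_s: 7.9
position: [0.5011, -0.319, 0.2201]
ee_rot: [-0.078, 3.14, -0.001]
ft_force: [0.1, 0.3, -0.2]
opening: 0.589
```

Run:
```python
from h import *
to([.5256,.3865,.2],51.1); to([.5256,.3865,.2],141.1)
s=snap('wrist');save(s['image'],'w8.png');W=world(s);z=W[...,2]
v,u=np.mgrid[0:480,0:640]
for a,b in ((.088,.1),(.045,.053)):
    m=(abs(W[...,0]-.5014)<.09)&(abs(W[...,1]+.318)<.09)&(z>a)&(z<b)&(v<330);print(m.sum(),cv2.minAreaRect(W[m][:,:2].astype(np.float32)))
```

```text
t 7.9 p [ 0.5011 -0.319   0.2201] zax [ 0.0006 -0.0007 -1.    ] jawyaw 92.86 F [ 0.0749  0.2698 -0.177 ] T [-0.0186 -0.0222 -0.0067] op 0.589 q [-0.6178  0.3767  1.7006 -0.0003  1.0634 -2.2383]
shift mm [-59.6402 703.4259  19.5791] turn deg [-0.028   0.0446 41.7567]
shift mm [-59.6402 703.4259  19.5791] turn deg [  -0.0564   -0.0354 -138.2433]
t 7.9 p [ 0.5011 -0.319   0.2201] zax [ 0.0006 -0.0007 -1.    ] jawyaw 92.86 F [ 0.0749  0.2698 -0.177 ] T [-0.0186 -0.0222 -0.0067] op 0.589 q [-0.6178  0.3767  1.7006 -0.0003  1.0634 -2.2383]
shift mm [-59.6402 703.4259  19.5791] turn deg [ -0.0518   0.0118 -48.2433]
shift mm [-59.6402 703.4259  19.5791] turn deg [  0.0144   0.0633 131.7567]
1064 ((0.500768780708313, -0.3186052143573761), (0.04159841686487198, 0.013804376125335693), 2.6785576343536377)
18601 ((0.5013840198516846, -0.3187568187713623), (0.12029314786195755, 0.14035598933696747), 1.7720485925674438)
```

View pics/w8.png

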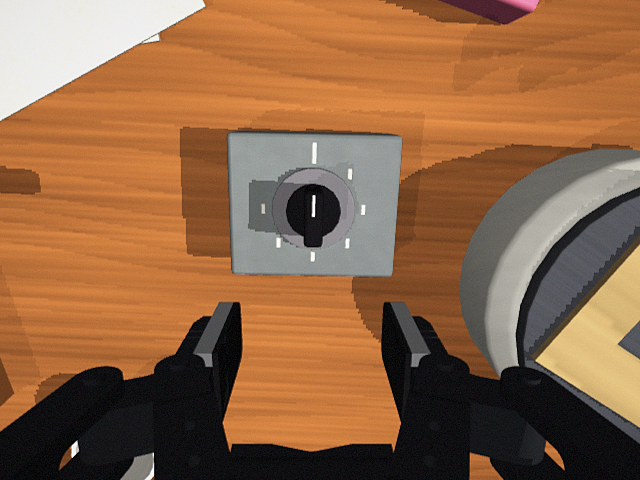

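Released: the bar yaw is 2.7° against the box's 1.8°, so the knob sits at off. Now to the off-white square.

Request:
{"name": "carry_out", "arguments": {"commands": [[[-0.004,0.045,0,0,0,3],[-0.008,0.09,0,0,0,6],[-0.012,0.135,0,0,0,9],[-0.016,0.18,0,0,0,12],[-0.02,0.225,0,0,0,15],[-0.024,0.27,0,0,0,18],[-0.028,0.315,0,0,0,21],[-0.032,0.36,0,0,0,24]]], "claw": 0.078}}

```text
time_s: 8.75
position: [0.515, 0.0439, 0.2179]
ee_rot: [0.58, 3.087, -0.0]
ft_force: [1.7, -1.2, -0.3]
opening: 0.916
```

Run:
```python
from h import *
to([.5256,.3865,.2],51.1)
```

```text
t 8.75 p [0.515  0.0439 0.2179] zax [ 0.0004 -0.0002 -1.    ] jawyaw 68.73 F [ 1.6603 -1.1863 -0.2708] T [-0.0073 -0.0028 -0.0063] op 0.916 q [ 0.0266  0.2686  1.8708 -0.0003  1.0018 -1.1728]
shift mm [114.3867 323.1009  17.8011] turn deg [ 0.0013  0.0279 17.6276]
shift mm [114.3867 323.1009  17.8011] turn deg [  -0.0399    0.0019 -162.3724]
```

Request:
{"name": "carry_out", "arguments": {"commands": [[[0.016,0.045,0,0,0,3],[0.032,0.09,0,0,0,6],[0.048,0.135,0,0,0,9],[0.064,0.18,0.005,0,0,12],[0.08,0.225,0.01,0,0,15],[0.096,0.27,0.015,0,0,17.5],[0.112,0.315,0.02,0,0,17.5],[0.112,0.315,0.02,0,0,17.5]]], "claw": 0.075}}

```text
time_s: 9.55
position: [0.5238, 0.3815, 0.1966]
ee_rot: [-1.034, -2.966, -0.002]
ft_force: [1.3, -0.9, 0.7]
opening: 0.882
```

Run:
```python
from h import *
s=snap('wrist');save(s['image'],'w9.png');W=world(s);z=W[...,2]
v,u=np.mgrid[0:480,0:640]
m=(abs(W[...,0]-.5256)<.05)&(abs(W[...,1]-.3865)<.05)&(z>.01)&(z<.02)&(v<400)
n,l,st,c=cv2.connectedComponentsWithStats(m.astype(np.uint8))
print(m.sum(),np.median(z[m]),cv2.minAreaRect(W[m][:,:2].astype(np.float32)),st[1:])
p,R=pose();M=R.as_matrix();Q=(W-p)@M
k=(abs(Q[...,0])<.016)&(abs(Q[...,1])<.06)&(Q[...,2]<.0)&(v>280)
q=Q[k]*1000;print('tips',np.percentile(q[:,2],[95,99,99.9,100]))
to([.5256,.3865,.2],51.1)
```

```text
4927 0.015325726699056215 ((0.5248269438743591, 0.3864066004753113), (0.0600765161216259, 0.05948718637228012), 51.39606475830078) [[ 282  167   72   70 4927]]
t 9.6 p [0.5237 0.3789 0.1968] zax [-0.0005 -0.0003 -1.    ] jawyaw 51.55 F [ 0.341  -1.3188 -0.3233] T [-0.008  -0.0221 -0.0189] op 0.876 q [ 0.5794  0.4734  1.6024  0.      1.0664 -0.3203]
tips [-57.7459 -49.8949 -46.4923 -45.4252]
t 9.6 p [0.5237 0.3789 0.1968] zax [-0.0005 -0.0003 -1.    ] jawyaw 51.55 F [ 0.341  -1.3188 -0.3233] T [-0.008  -0.0221 -0.0189] op 0.876 q [ 0.5794  0.4734  1.6024  0.      1.0664 -0.3203]
shift mm [ 3.2582  7.1786 -3.1961] turn deg [-0.0306 -0.0121  0.4473]
shift mm [ 3.2582  7.1786 -3.1961] turn deg [   0.0189   -0.048  -179.5527]
```

View pics/w9.png

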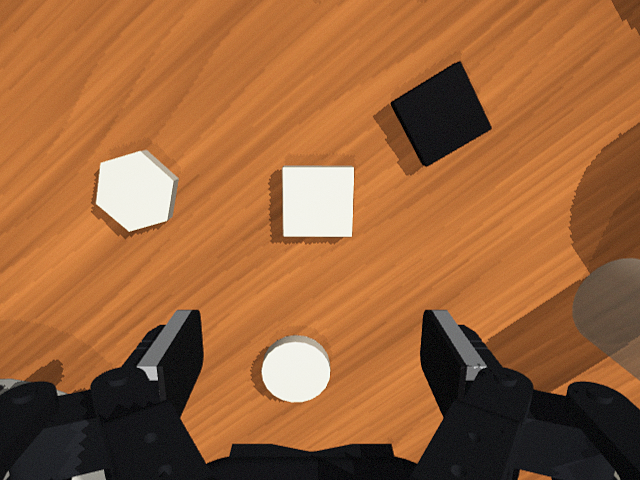

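Square at (318,202) with yaw 51.4°, clear of the round (295,370), hexagon (137,190) and black (442,115) pieces. I'll descend with the real tips about 43 mm above the reported TCP.

Request:
{"name": "carry_out", "arguments": {"commands": [[[0.0037,0.0068,0.04,0,0,0],[0.0037,0.0068,0.08,0,0,0],[0.0037,0.0068,0.12,0,0,0],[0.0037,0.0068,0.155,0,0,0],[0.0037,0.0068,0.18,0,0,0],[0.0037,0.0068,0.195,0,0,0],[0.0037,0.0068,0.2,0,0,0],[0.0037,0.0068,0.2,0,0,0]]]}}

```text
time_s: 10.4
position: [0.5259, 0.3838, -0.0021]
ee_rot: [1.04, 2.964, -0.0]
ft_force: [-0.7, -0.3, -0.8]
opening: 0.879
```

Run:
```python
from h import *
s=snap('wrist');save(s['image'],'w10.png');W=world(s);z=W[...,2]
v,u=np.mgrid[0:480,0:640]
p,R=pose();M=R.as_matrix();Q=(W-p)@M
k=(abs(Q[...,0])<.016)&(abs(Q[...,1])<.06)&(abs(Q[...,1])>.033)&(z>.02)&(v>280)
q=W[k];print('tips z',np.percentile(q[:,2],[0,.1,1,5]))
to([.525,.3865,-.035],51.4)
```

```text
t 10.45 p [ 0.5263  0.3842 -0.0013] zax [ 0.0009  0.0005 -1.    ] jawyaw 51.35 F [-0.8759 -0.3441  0.8056] T [ 0.0083 -0.0387 -0.0194] op 0.881 q [ 0.584   0.7125  1.7332 -0.0001  0.6948 -0.3121]
tips z [0.0429 0.0444 0.0475 0.0544]
t 10.45 p [ 0.5263  0.3842 -0.0013] zax [ 0.0009  0.0005 -1.    ] jawyaw 51.35 F [-0.8759 -0.3441  0.8056] T [ 0.0083 -0.0387 -0.0194] op 0.881 q [ 0.584   0.7125  1.7332 -0.0001  0.6948 -0.3121]
shift mm [ 2.5185  0.9603 33.6545] turn deg [ 0.0557  0.0222 -0.053 ]
shift mm [ 2.5185  0.9603 33.6545] turn deg [  0.0349  -0.0875 179.9469]
```

View pics/w10.png

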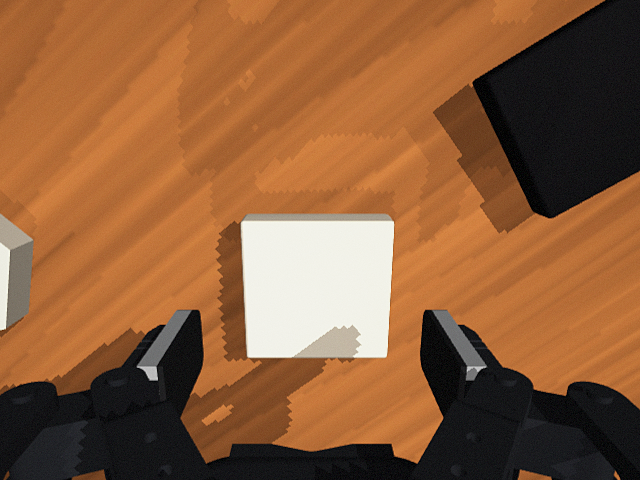

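The square is centred between the jaws at (317,287), with the tips about 43 mm above the table. I'll lower 34 mm and grip.

Request:
{"name": "carry_out", "arguments": {"commands": [[[0.0025,0.001,0.012,0,0,0],[0.0025,0.001,0.022,0,0,0],[0.0025,0.001,0.03,0,0,0],[0.0025,0.001,0.034,0,0,0],[0.0025,0.001,0.034,0,0,0]]]}}

```text
time_s: 10.95
position: [0.5239, 0.3862, -0.0372]
ee_rot: [-1.039, -2.964, 0.002]
ft_force: [0.3, -0.1, -0.0]
opening: 0.878
```

Request:
{"name": "carry_out", "arguments": {"commands": [[[0,0,0,0,0,0],[0,0,0,0,0,0],[0,0,0,0,0,0],[0,0,0,0,0,0],[0,0,0,0,0,0],[0,0,0,0,0,0]]], "claw": 0.045, "force": 40}}

```text
time_s: 11.55
position: [0.5246, 0.3866, -0.0359]
ee_rot: [1.039, 2.964, 0.001]
ft_force: [-0.9, -0.4, 6.4]
opening: 0.687
```

Run:
```python
from h import *
pose();s=snap('wrist');save(s['image'],'w11.png')
```

```text
t 11.55 p [ 0.5246  0.3866 -0.0359] zax [ 0.0005  0.0003 -1.    ] jawyaw 51.36 F [-0.8932 -0.3674  6.3699] T [-0.062   0.0899  0.0031] op 0.687 q [ 0.5887  0.7622  1.7422 -0.      0.6366 -0.3078]
```

View pics/w11.png

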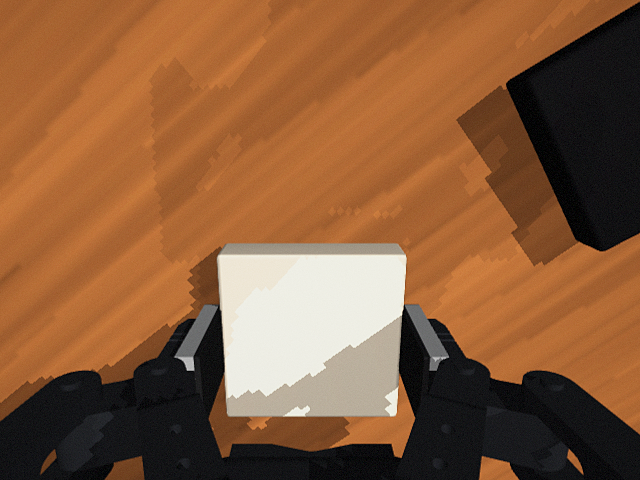

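Request:
{"name": "carry_out", "arguments": {"commands": [[[0,0,-0.01,0,0,0],[0,0,-0.025,0,0,0],[0,0,-0.05,0,0,0],[0,0,-0.085,0,0,0],[0,0,-0.125,0,0,0],[0,0,-0.165,0,0,0],[0,0,-0.19,0,0,0],[0,0,-0.19,0,0,0]]]}}

```text
time_s: 12.4
position: [0.5264, 0.3879, 0.1592]
ee_rot: [1.038, 2.961, 0.009]
ft_force: [1.4, -0.2, -1.1]
opening: 0.687
```

```bash
cat > held.py <<'E'
from h import *
import sys
def held(s,p,M,uv):
    W=world(s);Q=(W-p)@M; im=s['image'].astype(int)
    bright=(im.min(-1)>110)&(abs(Q[...,0])<.045)&(abs(Q[...,1])<.04)&(Q[...,2]<0)&(Q[...,2]>-.07)
    n,l,st,c=cv2.connectedComponentsWithStats(bright.astype(np.uint8))
    k=1+np.argmax(st[1:,4]);m=l==k
    q=Q[m]; z0=np.median(q[:,2]); t=q[abs(q[:,2]-z0)<.004]
    A=np.c_[t[:,:2],np.ones(len(t))];a=np.linalg.lstsq(A,t[:,2],rcond=None)[0]
    print('top plane tool z',z0*1000,'tilt deg x,y',np.degrees(a[:2]),'rect',cv2.minAreaRect((t[:,:2]*1000).astype(np.float32)),len(t))
E
python3 - <<'E'
from held import *
s=snap('wrist');save(s['image'],'w12.png');p,R=pose();held(s,p,R.as_matrix(),None)
to([.567,-.048,.154],59.9)
E
```

```text
t 12.45 p [0.5254 0.3872 0.1569] zax [ 0.0037  0.0025 -1.    ] jawyaw 51.37 F [-0.2133 -0.6399 -1.8677] T [-0.0281  0.0273 -0.0146] op 0.688 q [ 0.5887  0.5182  1.6323  0.      0.9865 -0.3078]
top plane tool z -53.52028860483213 tilt deg x,y [ 0.3547 -0.12  ] rect ((-0.6530342102050781, 0.23655128479003906), (59.929039001464844, 60.695152282714844), 89.98495483398438) 29358
t 12.45 p [0.5254 0.3872 0.1569] zax [ 0.0037  0.0025 -1.    ] jawyaw 51.37 F [-0.2133 -0.6399 -1.8677] T [-0.0281  0.0273 -0.0146] op 0.688 q [ 0.5887  0.5182  1.6323  0.      0.9865 -0.3078]
shift mm [-304.2552 -314.001     1.927 ] turn deg [ 0.2395  0.0953 -8.5348]
shift mm [-304.2552 -314.001     1.927 ] turn deg [  0.1429  -0.359  171.4648]
```

View pics/w12.png

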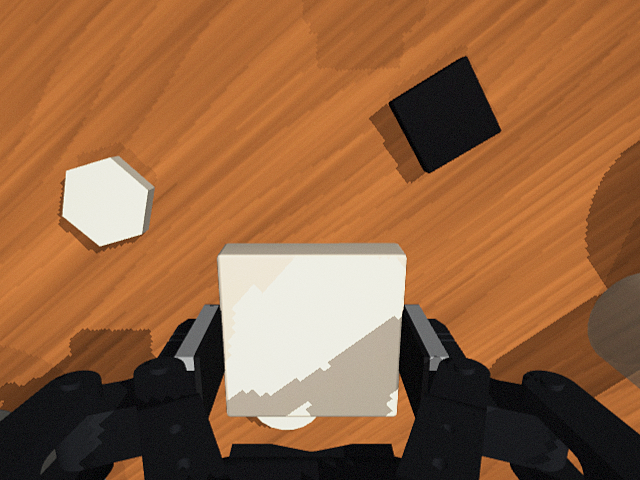

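Held flat and centred. I'll carry it to the recess at this height, where the underside is at about 0.19 m.

Request:
{"name": "carry_out", "arguments": {"commands": [[[-0.025,-0.026,0,0,0,-1],[-0.058,-0.06,0,0,0,-2],[-0.091,-0.094,0,0,0,-3],[-0.124,-0.128,0,0,0,-4],[-0.157,-0.162,0,0,0,-5],[-0.19,-0.196,0,0,0,-6],[-0.223,-0.23,0,0,0,-7],[-0.25,-0.258,0,0,0,-8]]]}}

```text
time_s: 13.25
position: [0.5576, 0.0265, 0.1532]
ee_rot: [-0.829, -3.029, 0.001]
ft_force: [0.9, 0.1, 0.2]
opening: 0.688
```

Run:
```python
from held import *
to([.567,-.048,.154],59.9)
```

```text
t 13.25 p [0.5576 0.0265 0.1532] zax [-0.0013 -0.0002 -1.    ] jawyaw 59.37 F [0.8625 0.0922 0.1859] T [ 0.046   0.0096 -0.0406] op 0.688 q [-0.0067  0.4012  1.8515 -0.0002  0.8903 -1.0428]
shift mm [-45.9922 -59.3126  -0.8291] turn deg [-0.0478 -0.0616 -0.528 ]
shift mm [-45.9922 -59.3126  -0.8291] turn deg [ -0.0965   0.0748 179.4719]
```

Request:
{"name": "carry_out", "arguments": {"commands": [[[-0.02,-0.022,0,0,0,-0.5],[-0.038,-0.044,0,0,0,-0.5],[-0.048,-0.056,0,0,0,-0.5],[-0.048,-0.056,0,0,0,-0.5],[-0.048,-0.056,0,0,0,-0.5],[-0.048,-0.056,0,0,0,-0.5]]]}}

```text
time_s: 13.85
position: [0.5709, -0.0427, 0.1535]
ee_rot: [-0.815, -3.033, -0.0]
ft_force: [0.1, 0.6, -0.9]
opening: 0.686
```

Run:
```python
from held import *
p,R=pose();s=snap('wrist');save(s['image'],'w13.png');held(s,p,R.as_matrix(),None)
M=R.as_matrix();Q=(world(s)-p)@M*1000
v,u=np.mgrid[0:480,0:640]
k=(abs(Q[...,0])<16)&(abs(Q[...,1])<50)&(abs(Q[...,1])>31.5)&(Q[...,2]<-30)&(Q[...,2]>-60)&(v>280)
print('tips',np.sort(Q[k][:,2])[-15:])
to([.567,-.048,.154],59.9)
```

```text
t 13.85 p [ 0.5709 -0.0427  0.1535] zax [-0.0006  0.0003 -1.    ] jawyaw 59.91 F [ 0.0997  0.5765 -0.8791] T [ 0.0063  0.0404 -0.0118] op 0.686 q [-0.1277  0.4189  1.8198  0.0003  0.9035 -1.1735]
top plane tool z -51.14146614943629 tilt deg x,y [0.2624 0.0077] rect ((-0.04904937744140625, -0.8277359008789062), (59.93938446044922, 60.54806137084961), 89.94052124023438) 29279
tips [-46.0574 -46.0336 -46.033  -46.0116 -45.9989 -45.9809 -45.9534 -45.907
 -45.7503 -45.7262 -45.7079 -45.673  -45.6442 -45.6032 -45.4713]
t 13.9 p [ 0.571  -0.0426  0.1536] zax [-0.0005  0.0002 -1.    ] jawyaw 59.93 F [ 0.9244 -0.0479 -1.6851] T [ 0.0152 -0.0442 -0.0036] op 0.693 q [-0.1275  0.4188  1.8197  0.0002  0.9035 -1.1736]
shift mm [ 0.73   -6.6694 -0.4094] turn deg [-0.0013 -0.0304  0.0254]
shift mm [ 0.73   -6.6694 -0.4094] turn deg [   0.0477   -0.002  -179.9746]
```

View pics/w13.png

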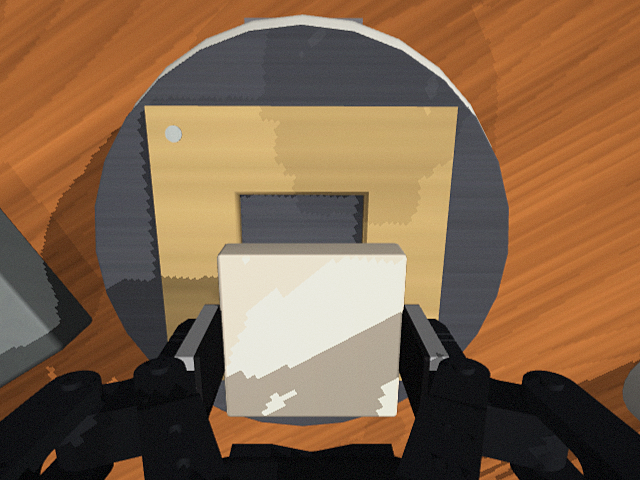

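```bash
cat > rel.py <<'E'
from held import *
def rel(s,p,M):
    Q=(world(s)-p)@M*1000; z=p[2]*1000-Q[...,2]; im=s['image']
    hsv=cv2.cvtColor(im,cv2.COLOR_RGB2HSV)
    bat=(z>113.5)&(z<119)&(abs(Q[...,0])<180)&(hsv[...,1]>60)
    q=Q[bat]
    # far edge x: per y-bin max ; side edges: per x-bin min/max y
    e=lambda a,b,f,r:np.median([f(q[(q[:,b]>=t)&(q[:,b]<t+3),a]) for t in range(*r,3) if ((q[:,b]>=t)&(q[:,b]<t+3)).sum()>3])
    xf=e(0,1,np.max,(-60,60)); X=(int(xf-40),int(xf-8))
    yl=e(1,0,np.min,X);yr=e(1,0,np.max,X)
    print('bat far x',xf,'y',yl,yr,'-> centre x',xf-75,'y',(yl+yr)/2,'w',yr-yl)
    # recess far wall: bat points at |y-c|<25, min x  beyond hole
    c=(yl+yr)/2; w=q[(abs(q[:,1]-c)<22)&(q[:,0]>xf-60)]
    t=[w[(w[:,1]>=k)&(w[:,1]<k+3),0].min() for k in np.arange(c-21,c+21,3)]
    print('recess mouth far edge x',np.median(t),'-> centre',np.median(t)-34)
E
python3 - <<'E'
from rel import *
s=dict(np.load('wrist.npz'));
o=env.observe();rel(s,np.array([.5709,-.0427,.1535]),Ro.from_rotvec(o['ee_rot']).as_matrix())
E
```

```text
bat far x 75.84730985418231 y -81.14814965872152 69.08839178180867 -> centre x 0.8473098541823134 y -6.029878938456427 w 150.23654144053017
recess mouth far edge x 33.536642055381286 -> centre -0.46335794461871416
```

Request:
{"name": "carry_out", "arguments": {"commands": [[[0.0008,-0.0054,0.005,0,0,0],[0.0008,-0.0054,0.02,0,0,0],[0.0008,-0.0054,0.035,0,0,0],[0.0008,-0.0054,0.048,0,0,0],[0.0008,-0.0054,0.058,0,0,0],[0.0008,-0.0054,0.064,0,0,0],[0.0008,-0.0054,0.064,0,0,0],[0.0008,-0.0054,0.064,0,0,0]]]}}

```text
time_s: 14.7
position: [0.5681, -0.048, 0.0899]
ee_rot: [0.817, 3.033, 0.0]
ft_force: [-0.1, -0.7, -0.1]
opening: 0.692
```

Run:
```python
from rel import *
p,R=pose();s=snap('wrist');save(s['image'],'w14.png');held(s,p,R.as_matrix(),None);rel(s,p,R.as_matrix());pose()
```

```text
t 14.7 p [ 0.5681 -0.048   0.0899] zax [ 0.0002 -0.     -1.    ] jawyaw 59.87 F [-0.1362 -0.686  -0.1175] T [ 0.041  -0.0161 -0.0077] op 0.692 q [-0.1375  0.4979  1.8801 -0.      0.7634 -1.1824]
top plane tool z -51.227351181362046 tilt deg x,y [0.0972 0.0101] rect ((-0.14081192016601562, -0.9531326293945312), (60.65919494628906, 60.10744094848633), 0.27311602234840393) 28839
bat far x 76.43303526980705 y -75.42094853085715 75.35367216029807 -> centre x 1.4330352698070499 y -0.03363818527953555 w 150.77462069115523
recess mouth far edge x 33.75665103125742 -> centre -0.2433489687425805
t 14.75 p [ 0.5682 -0.0481  0.0901] zax [ 0.0006 -0.0001 -1.    ] jawyaw 59.87 F [ 0.2743 -0.0198 -0.452 ] T [ 0.0016 -0.0432 -0.0278] op 0.686 q [-0.1375  0.4975  1.88   -0.      0.7634 -1.1824]
```

View pics/w14.png

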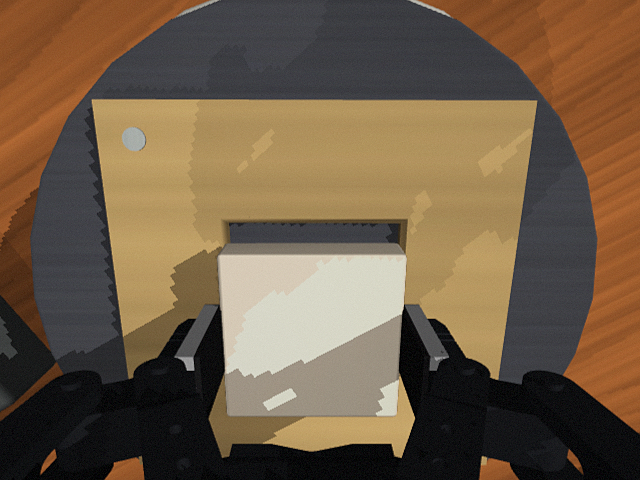

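The blank is about 1 mm off in both axes. I'll correct and lower in steps, watching the force.

Request:
{"name": "carry_out", "arguments": {"commands": [[[0.001,0.0009,0.0,0,0,0],[0.001,0.0009,0.003,0,0,0],[0.001,0.0009,0.006,0,0,0],[0.001,0.0009,0.008,0,0,0],[0.001,0.0009,0.01,0,0,0],[0.001,0.0009,0.0115,0,0,0],[0.001,0.0009,0.0115,0,0,0]]]}}

```text
time_s: 15.45
position: [0.5673, -0.0467, 0.0779]
ee_rot: [-0.817, -3.033, 0.0]
ft_force: [0.0, 0.7, -0.9]
opening: 0.691
```

Run:
```python
from rel import *
p,R=pose();s=snap('wrist');save(s['image'],'w15.png');held(s,p,R.as_matrix(),None);rel(s,p,R.as_matrix());pose()
```

```text
t 15.45 p [ 0.5673 -0.0467  0.0779] zax [-0.0004  0.0001 -1.    ] jawyaw 59.86 F [ 0.0453  0.6612 -0.8575] T [ 0.0038 -0.0431 -0.0034] op 0.691 q [-0.1355  0.5141  1.89    0.      0.7379 -1.1802]
top plane tool z -51.210744781399 tilt deg x,y [0.0784 0.0362] rect ((0.027833938598632812, -0.8000564575195312), (59.96384811401367, 60.1853141784668), 89.99655151367188) 28778
bat far x 75.13050277058288 y -76.12831779501442 74.41688048777833 -> centre x 0.13050277058287918 y -0.8557186536180481 w 150.54519828279274
recess mouth far edge x 32.36405861997919 -> centre -1.6359413800208102
t 15.5 p [ 0.5674 -0.0468  0.0781] zax [-0.0002  0.     -1.    ] jawyaw 59.86 F [-0.6943  0.3177 -0.6934] T [ 0.0133 -0.0399  0.0195] op 0.687 q [-0.1355  0.5139  1.8899 -0.      0.7381 -1.1803]
```

View pics/w15.png

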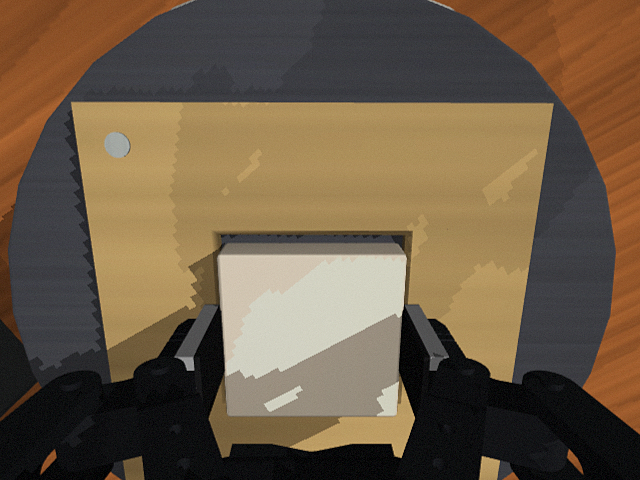

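Aligned within about 0.1 mm, with no contact force and the underside just inside the mouth. I'll lower the last few millimetres gently.

Request:
{"name": "carry_out", "arguments": {"commands": [[[0,0,0.001,0,0,0],[0,0,0.002,0,0,0],[0,0,0.003,0,0,0],[0,0,0.0038,0,0,0],[0,0,0.0038,0,0,0]]]}}

```text
time_s: 16.0
position: [0.5675, -0.0467, 0.0747]
ee_rot: [0.817, 3.033, 0.0]
ft_force: [-2.9, 0.5, 5.5]
opening: 0.693
```

Run:
```python
from rel import *
pose()
```

```text
t 16.0 p [ 0.5675 -0.0467  0.0747] zax [ 0.0002  0.     -1.    ] jawyaw 59.86 F [-2.8908  0.4706  5.5309] T [0.0505 0.3754 0.0066] op 0.693 q [-0.1354  0.5186  1.8923  0.      0.7305 -1.1802]
```

Run:
```python
from rel import *
p,R=pose();s=snap('wrist');save(s['image'],'w16.png');held(s,p,R.as_matrix(),None);rel(s,p,R.as_matrix());pose()
W=world(s);z=W[...,2];print('top z corners',[np.median(z[v-4:v+5,u-4:u+5]) for u,v in((235,270),(390,270),(240,400),(385,400))],'bat',np.median(z[160:200,250:380]))
save(cv2.resize(s['image'][200:430,190:440],(750,600*1),interpolation=cv2.INTER_CUBIC),'w16c.png')
```

```text
t 16.0 p [ 0.5675 -0.0467  0.0747] zax [ 0.0002  0.     -1.    ] jawyaw 59.86 F [-2.8908  0.4706  5.5309] T [0.0505 0.3754 0.0066] op 0.693 q [-0.1354  0.5186  1.8923  0.      0.7305 -1.1802]
top plane tool z -51.220949853340294 tilt deg x,y [0.0907 0.0098] rect ((-0.10076141357421875, -0.9628028869628906), (59.82426452636719, 60.7118034362793), 89.9884262084961) 28757
bat far x 75.30257611897932 y -76.36892308970269 74.36810390836763 -> centre x 0.30257611897931724 y -1.0004095906675303 w 150.73702699807032
recess mouth far edge x 32.560976948943534 -> centre -1.4390230510564663
t 16.05 p [ 0.5675 -0.0468  0.0747] zax [ 0.0002 -0.     -1.    ] jawyaw 59.86 F [-1.801  -0.695   6.3897] T [ 0.049   0.3716 -0.0422] op 0.69 q [-0.1354  0.5186  1.8923 -0.      0.7305 -1.1802]
top z corners [np.float64(0.12589936997894408), np.float64(0.12593213787567006), np.float64(0.12598796148461866), np.float64(0.1260101416952078)] bat 0.1162828416822154
```

View pics/w16c.png

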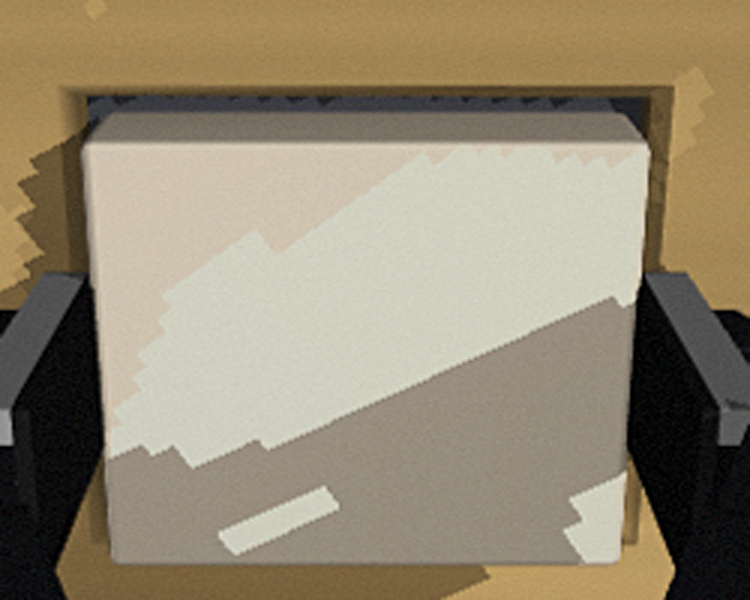

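The top stands 9.65 mm above the bat (9 mm when seated), with a 3 N side push towards tool +x. The blank's near edge is riding the chamfer, so I'll shift +x about 1 mm and continue.

Request:
{"name": "carry_out", "arguments": {"commands": [[[0.0005,0,0,0,0,0],[0.001,0,0,0,0,0],[0.001,0,0,0,0,0],[0.001,0,0.0004,0,0,0],[0.001,0,0.0004,0,0,0]]]}}

```text
time_s: 16.55
position: [0.5673, -0.0464, 0.0747]
ee_rot: [0.816, 3.032, 0.0]
ft_force: [0.4, -2.4, 12.2]
opening: 0.687
```

```bash
cat > chk.py <<'E'
from rel import *
import sys
p,R=pose();s=snap('wrist');held(s,p,R.as_matrix(),None);rel(s,p,R.as_matrix())
W=world(s);z=W[...,2];print('top z corners',[round(float(np.median(z[v-4:v+5,u-4:u+5])),5) for u,v in((235,270),(390,270),(240,400),(385,400))],'bat',np.median(z[160:200,250:380]))
save(s['image'],sys.argv[1])
E
python3 chk.py w17.png
```

```text
t 16.55 p [ 0.5673 -0.0464  0.0747] zax [ 0.0013 -0.0003 -1.    ] jawyaw 59.87 F [ 0.3534 -2.3652 12.183 ] T [-0.4798  0.0704  0.052 ] op 0.687 q [-0.1348  0.5178  1.894  -0.0001  0.7284 -1.1796]
top plane tool z -51.21801987682907 tilt deg x,y [0.0842 0.0345] rect ((-0.14708709716796875, -0.8653697967529297), (59.82777786254883, 60.65324020385742), 89.99286651611328) 28752
bat far x 74.74130994190386 y -76.47363109302954 74.19987451162059 -> centre x -0.25869005809613554 y -1.1368782907044732 w 150.67350560465013
recess mouth far edge x 32.12696718129555 -> centre -1.873032818704452
top z corners [0.12587, 0.12581, 0.12593, 0.12609] bat 0.11630374812271689
```

The blank is centred within 0.3 mm of the bat, so it can't be on the chamfer. The fingertips, about 42 mm above the reported TCP, have met the bat with about 0.6 mm left. I'll ease the load slightly and open gently so the blank settles onto the floor.

Request:
{"name": "carry_out", "arguments": {"commands": [[[0,0,-0.0005,0,0,0],[0,0,-0.0005,0,0,0],[0,0,-0.0005,0,0,0]]], "force": 20}}

```text
time_s: 16.9
position: [0.5668, -0.0462, 0.0747]
ee_rot: [0.817, 3.033, 0.0]
ft_force: [0.4, -1.6, 7.9]
opening: 0.689
```

Request:
{"name": "carry_out", "arguments": {"commands": [[[0,0,0,0,0,0],[0,0,0,0,0,0],[0,0,0,0,0,0]]], "claw": 0.064}}

```text
time_s: 17.2
position: [0.5663, -0.0461, 0.0742]
ee_rot: [-0.817, -3.033, 0.0]
ft_force: [-0.1, 0.4, -0.1]
opening: 0.747
```

```bash
python3 chk.py w18.png
```

```text
t 17.2 p [ 0.5663 -0.0461  0.0742] zax [-0.0007  0.0002 -1.    ] jawyaw 59.86 F [-0.0776  0.3504 -0.06  ] T [-0.0237 -0.0012  0.0597] op 0.747 q [-0.1347  0.5183  1.8947  0.0001  0.7293 -1.1796]
top plane tool z -51.060751691816726 tilt deg x,y [ 0.1474 -0.0082] rect ((-0.5723819732666016, -0.7773456573486328), (60.73023986816406, 59.6607551574707), 0.09106746315956116) 28695
bat far x 73.87660751195988 y -76.13230789671839 74.63894628362986 -> centre x -1.1233924880401247 y -0.746680806544262 w 150.77125418034825
recess mouth far edge x 31.159088245270702 -> centre -2.840911754729298
top z corners [0.12532, 0.12528, 0.12528, 0.12539] bat 0.11629457126234974
```

View pics/w18.png

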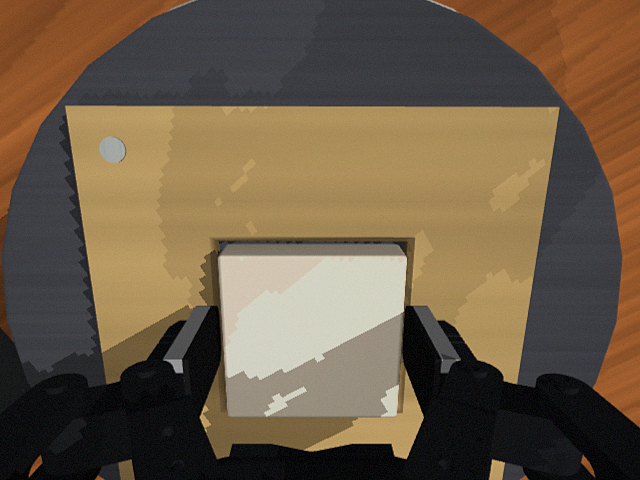

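Top is now 9.0 mm above the bat and flat, so it is seated. I'll open and retreat.

Request:
{"name": "carry_out", "arguments": {"commands": [[[0,0,0,0,0,0],[0,0,0,0,0,0],[0,0,0,0,0,0],[0,0,-0.005,0,0,0],[0,0,-0.02,0,0,0],[0,0,-0.05,0,0,0],[0,0,-0.09,0,0,0],[0,0,-0.13,0,0,0]]], "claw": 0.078}}

```text
time_s: 18.05
position: [0.5662, -0.0462, 0.206]
ee_rot: [-0.817, -3.033, 0.0]
ft_force: [1.2, -0.6, 0.3]
opening: 0.911
```

Request:
{"name": "carry_out", "arguments": {"commands": [[[0,0,-0.02,0,0,0],[0,0,-0.02,0,0,0],[0,0,-0.02,0,0,0],[0,0,-0.02,0,0,0]]]}}

```text
time_s: 18.45
position: [0.5659, -0.0462, 0.2236]
ee_rot: [-0.816, -3.032, 0.0]
ft_force: [-0.5, 0.5, 0.6]
opening: 0.91
```

Run:
```python
from h import *
pose();s=snap('wrist');W=world(s);z=W[...,2];im=s['image']
m=(abs(W[...,0]-.567)<.05)&(abs(W[...,1]+.048)<.05)&(z>.121)&(z<.13)
print('blank',m.sum(),cv2.minAreaRect(W[m][:,:2].astype(np.float32)),np.percentile(z[m],[5,50,95]))
q=W[m];a=np.linalg.lstsq(np.c_[q[:,:2]-q[:,:2].mean(0),np.ones(len(q))],q[:,2],rcond=None)[0];print('tilt deg',np.degrees(a[:2]))
t=snap('top');save(np.hstack([im[::1,:][80:480:1,100:500],cv2.resize(t['image'][120:320,140:520],(400,400))]),'w19.png')
W=world(t);z=W[...,2];m=(abs(W[...,0]-.5014)<.05)&(abs(W[...,1]+.318)<.05)&(z>.085)&(z<.1);print('bar',cv2.minAreaRect(W[m][:,:2].astype(np.float32)))
```

```text
t 18.45 p [ 0.5659 -0.0462  0.2236] zax [-0.0015  0.0002 -1.    ] jawyaw 59.86 F [-0.467   0.4934  0.6346] T [-0.0126 -0.0517  0.0048] op 0.91 q [-0.1348  0.3372  1.7528  0.      1.0531 -1.1796]
blank 7891 ((0.5666384696960449, -0.04718675836920738), (0.06015355885028839, 0.06035919114947319), 59.9831657409668) [0.1241 0.1253 0.1264]
tilt deg [ 0.0734 -0.0137]
bar ((0.0, 0.0), (0.0, 0.0), 0.0)
```

View pics/w19.png

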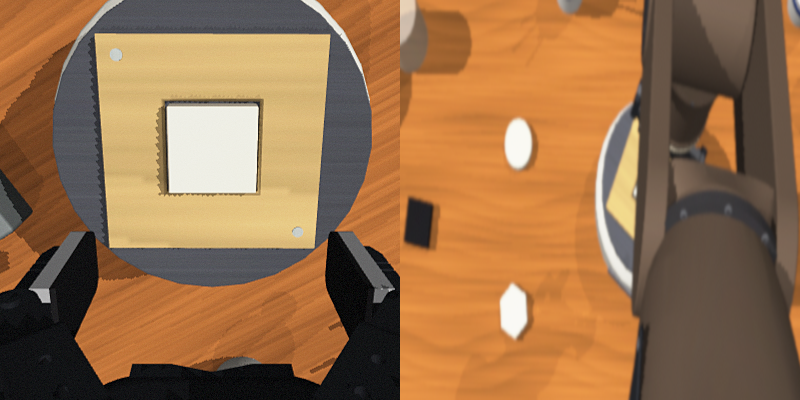

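The wrist view shows the blank flat inside the recess. The top view shows the round, hexagonal and black pieces in place, and nothing touches the robot. The arm hides the knob in the top view, so I'll check it in the scene view before handing in.

Run:
```python
from h import *
s=snap('scene');save(s['image'],'s20.png');W=world(s);z=W[...,2]
m=(abs(W[...,0]-.5014)<.04)&(abs(W[...,1]+.318)<.04)&(z>.09)&(z<.098);print('bar',m.sum(),cv2.minAreaRect(W[m][:,:2].astype(np.float32)))
close_job()
```

```text
bar 199 ((0.5035273432731628, -0.31776162981987), (0.04280637204647064, 0.013898537494242191), 0.9953749775886536)
the job is handed in; nothing more can be done
```

View pics/s20.png

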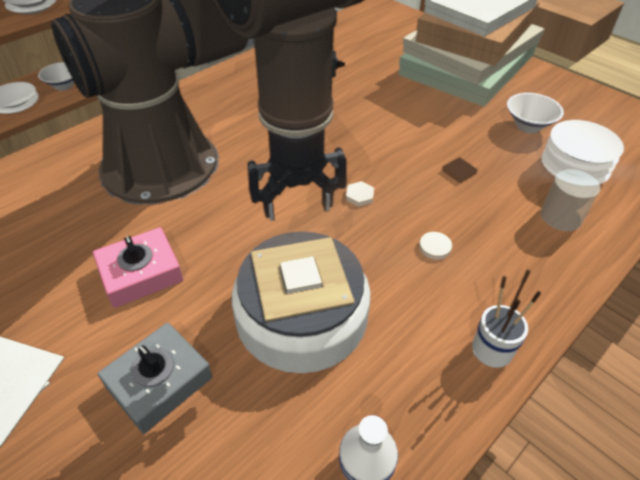

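The knob is at off and the square blank is seated in the recess and let go. I handed the job in at about 18.5 s of the 59 s allowed.

- **Knob:** I turned the grey box's knob anticlockwise until the wrist torque jumped to about 0.67 N m at the stop. After release the bar measured within 1° of the box axis, with the white line on the long tick. The scene camera confirmed this again at the end.
- **Blank:** I carried the off-white square to the bat and lowered it into the recess. Its top stood 9.0 mm above the bat, tilted less than 0.1° and square to the recess. The round and hexagonal blanks and both look-alikes were not touched.
- **Fingertips short of the reported TCP:** the real fingertips were about 41–45 mm short of the reported TCP, depending on the opening. The first grip on the knob therefore closed on air above it, and I went about 38 mm lower.
- **Last 0.6 mm of lowering:** the blank stopped about 0.6 mm above the floor under a 12 N push. The fingertips had most likely met the bat. I backed off, and the blank settled that last bit as the jaws opened slowly.

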